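# Cull the short cork, then find which way the cork canister opens and hold its lid off

## Task

I am about to put the bottle corks away: pick out the one cork that is too short and lay it in the square dish, leaving the three good ones standing on the board. Then open the right-hand canister for me: I forget whether its lid loosens clockwise or counterclockwise, so try one way and then the other without wrenching it, lift it off and finish while still holding the lid level above its canister, about a hand's width (80 mm) over the rim. Leave the other canister closed and the rest where it is.

Things in the scene. Friction and masses are not known exactly. Their poses are not given: they have to be found in the camera images.
- canister_a: White stoneware canister, fixed to the worktop, body 90 mm across, neck 64 mm, rim 112 mm above the worktop. Origin: centre of its underside. One of two that look alike; which of them stands on the right changes. One loosens counterclockwise, the other clockwise (seen from above); which is which is not known beforehand and cannot be seen.
- canister_b: White stoneware canister, fixed to the worktop, body 90 mm across, neck 64 mm, rim 112 mm above the worktop. Origin: centre of its underside. One of two that look alike; which of them stands on the right changes. One loosens counterclockwise, the other clockwise (seen from above); which is which is not known beforehand and cannot be seen.
- lid_a: Wooden lid of canister_a, closed at the start: disc 72 mm across, on it a straight grip bar 52 mm long, 14 mm wide, 8 to 32 mm above the disc's underside; below, a hidden plug 18 mm deep, 25 mm across, with two lugs. About 90 g; a 25 N grip turns it; does not rise as it turns. Origin: centre of the disc's underside, on the rim when closed. x: along the bar, z: up.
- lid_b: Wooden lid of canister_b, closed at the start: disc 72 mm across, on it a straight grip bar 52 mm long, 14 mm wide, 8 to 32 mm above the disc's underside; below, a hidden plug 18 mm deep, 25 mm across, with two lugs. About 90 g; a 25 N grip turns it; does not rise as it turns. Origin: centre of the disc's underside, on the rim when closed. x: along the bar, z: up.
- canister_a_mouth (a point): Centre of canister_a's mouth, at rim height. A collar inside catches the lid's two lugs: turned in its loosening direction from closed, the lid lifts straight off between 1.0 and 1.3 rad of turn (stop at about 1.4); turned the other way it meets a hard stop after about 0.1 rad.
- canister_b_mouth (a point): Centre of canister_b's mouth, at rim height. A collar inside catches the lid's two lugs: turned in its loosening direction from closed, the lid lifts straight off between 1.0 and 1.3 rad of turn (stop at about 1.4); turned the other way it meets a hard stop after about 0.1 rad.
- cork_short: The odd, too short cork, a plain cylinder 24 mm across and 28 mm tall, about 12 g, standing upright on the board. Origin: centre of its underside; z along the cork.
- cork_short_center (a point): Middle of the short cork (14 mm above its underside).
- cork_1: Good full-length cork, a plain cylinder 24 mm across and 44 mm tall, about 12 g, standing upright on the board. Origin: centre of its underside; z along the cork.
- cork_2: Good full-length cork, a plain cylinder 24 mm across and 44 mm tall, about 12 g, standing upright on the board. Origin: centre of its underside; z along the cork.
- cork_3: Good full-length cork, a plain cylinder 24 mm across and 44 mm tall, about 12 g, standing upright on the board. Origin: centre of its underside; z along the cork.
- board: Fixed wooden serving board 90 x 300 mm, 12 mm thick, the four corks stand on it in one row along its length, about 70 mm apart in any order. Origin: centre of its underside; y along its length.
- dish: Loose white square dish, 130 mm (x) by 140 mm (y) at the rim and 29 mm high, walls sloping in to a flat floor about 85 x 95 mm, 8 mm above its underside, lying empty beyond the board. Origin: centre of its underside.
- matchbox: Loose matchbox 36 x 54 x 17 mm lying in front of the canisters, a bystander. Origin: centre of its underside.
Things that resemble listed ones, but are neither listed nor needed, are in the scene too. Leave any pink or white look-alike of the cork_2 alone.

How it is judged (in metres and radians):
On the way, in this order (a step that is already met when the one before it is completed fails the run):
1. the short cork lies in the dish, let go (x of cork_short_center in the frame of dish between -0.06 and 0.06 m and y of cork_short_center in the frame of dish between -0.065 and 0.065 m and z of cork_short_center in the frame of dish below 0.045 m and contact force between the fingers and cork_short below 0.02 N and contact force between cork_short and dish above 0.02 N and linear speed of cork_short below 0.05 m/s), for 0.2 s.
2. the right-hand canister's lid has been lifted off its rim (((world y of canister_a below 0.21 m and z of lid_a in the frame of canister_a_mouth above 0.03 m) or (world y of canister_b below 0.21 m and z of lid_b in the frame of canister_b_mouth above 0.03 m))), for 0.1 s.
At the end, for the whole second after the job is handed in: Short cork released in the dish; good corks upright, each within 30 mm of its start; right-hand lid held still in the fingers over 50 mm above its rim, within 80 mm of its axis and 0.35 rad of level, off the canister; other lid seated within 8 mm; matchbox within 30 mm of its start (all of step 1 and angle between each of cork_1, cork_2, cork_3's own z axis and vertical below 0.2 rad and distance of each of cork_1, cork_2, cork_3, matchbox from where it was at the start of the episode below 0.03 m and ((world y of canister_a below 0.21 m and z of lid_a in the frame of canister_a_mouth above 0.05 m and horizontal distance between lid_a and canister_a below 0.08 m and angle between lid_a's own z axis and vertical below 0.35 rad and contact force between the fingers and lid_a above 1 N and contact force between lid_a and canister_a below 0.05 N and linear speed of lid_a below 0.03 m/s and distance between lid_b and canister_b_mouth below 0.008 m) or (world y of canister_b below 0.21 m and z of lid_b in the frame of canister_b_mouth above 0.05 m and horizontal distance between lid_b and canister_b below 0.08 m and angle between lid_b's own z axis and vertical below 0.35 rad and contact force between the fingers and lid_b above 1 N and contact force between lid_b and canister_b below 0.05 N and linear speed of lid_b below 0.03 m/s and distance between lid_a and canister_a_mouth below 0.008 m))); the arm keeps its last pose, push and grip.
It fails at once if the lid is wrenched: more than 150 N between a lid and its canister (contact force between lid_a and canister_a above 150 N or contact force between lid_b and canister_b above 150 N).
It fails at once if the left-hand canister's lid is lifted off ((not (world y of canister_a below 0.21 m) and z of lid_a in the frame of canister_a_mouth above 0.01 m) or (not (world y of canister_b below 0.21 m) and z of lid_b in the frame of canister_b_mouth above 0.01 m)).
It also fails if it takes over 58 s, if anything falls off the work surface, if the arm or the gripper's body presses on something with over 40 N, if the wrist force passes 120 N, or if a joint passes its speed limit or range.

## Robot

A 6-joint arm with a two-finger parallel gripper is mounted at the origin on a cart in front of the work surface, level with it; the furniture and walls round the work are solid. World frame = base frame: x ahead of the robot, y to its left, z up, the work surface at z = 0. Lengths are in mm, angles in rad, forces in N, time in s.
With the tool pointing down it reaches from about 300 to 775 mm from the base axis. Payload 14.6 kg.
Tool frame: the origin (TCP) lies midway between the tips of the shut fingers; the grasp point (between the pads) lies 19 mm behind it; z points along the fingers, y is the line along which they close (so a half turn about z gives the same grasp; the last joint's range is limited). The gripper opens to 94 mm and grips with 3 to 60 N. Pads are 16 mm wide; open, the fingers measure 119 mm over their backs; the gripper's body (75 mm by 177 mm) begins 78 mm behind the grasp point.
Start: joints at [1.106, 0.3, 1.521, -0, 1.321, -0.067], TCP at [213.062, 507.044, 205.446] pointing down, gripper open.
Joint ranges: [-3.03, 3.03], [-0.79, 2.21], [0.23, 2.52], [-1.04, 4.18], [0, 3.07], [-2.55, 2.55]. Speed limits (rad/s): [2.22, 2.22, 2.57, 3.14, 3.14, 3.14].

## Interface

Orientations are given as [roll, pitch, yaw] about the fixed x, y, z axes, in that order (R = Rz(yaw) Ry(pitch) Rx(roll)).
In Python, from cell import manip gives the robot as it stands.
- The arm moves only by the shell command python3 -m creep 'ROWS' [OPENING] [FORCE]. ROWS is text: rows parted by semicolons, each of 6 numbers parted by spaces: the shift along the tool's x, y, z normalised to -1 to 1, where 1 is 4 cm, then the turn, a rotation vector about the tool's x, y, z normalised to -1 to 1, where 1 is pi rad. In form: dx dy dz ax ay az; .... A call has 1 to 20 rows; each row shifts and turns the commanded pose from where the row before left it, along the tool's axes as they then stand; what a row does not reach is not made up. A row lasts 1/8 s, in which the tool goes at most 62.5 mm and 10.7 degrees, less where a joint would pass 70% of its speed; a pose out of reach is approached as far as the arm can. A call with a number of a shift or a turn outside -1 to 1 is refused whole. A call with a gripper value outside its range is refused whole. OPENING is the closure, from 0 (fully open) to 1 (shut), set as the call begins (- or left out, the last holds). The fingers move at their own pace and stop on an object; FORCE is the grip in N (left out, the last holds). Time passes only in rows, so rows that do not move let the fingers close. It gives the time, the measured TCP pose, the force, the opening and the grip force at its end, in the units of the state.
- manip.read_state(): the state, without advancing time (a new reading comes with each control period).
- manip.camera(name): name is "scene" or "top" or "wrist"; returns a dict with "color" (400x640x3 uint8, red, green, blue), "range_z" (400x640 float32, mm along the optical axis (not along the pixel's ray), 0 where there is no reading), "camera_matrix" (3x3 intrinsics, pixels), "T" (4x4, takes a point from camera to world coordinates). Camera axes: x right, y down, z forward; pixel columns grow to the right and rows downward; lengths in mm; the calibration is good to about 2 mm. The wrist camera is an equidistant fisheye: a pixel r from the principal point sees the ray r / f radians off the axis. A picture is of the moment at which its call begins.
- manip.sign_off(): hands the job in; it is judged then, once.
The state is a dict: "clock": time; "joints": joint angles; "qd": joint speeds; "effort": joint torques, N m; "eef_pos": TCP position; "eef_rot": TCP orientation; "wrist_force": force on the tool from outside, world axes, zero at the start; "moment": the same for the moment, N m; "finger_gap": finger opening in mm; "finger_force": force on a finger pad.
Only numpy, scipy, OpenCV 4.12 (cv2) and the standard library are available. Lean on these libraries where they do the work, as an engineer would, in place of code of your own. Each camera call takes 0.05 s, during which the arm holds its last target. There are 200 camera calls.

## Working session

There is one attempt and no reset: what is moved stays moved. The work goes in short steps, Python scripts to look and compute and a shell command to move; the robot and the scene stay as the last step left them, time stands still between calls to the robot, and variables do not carry over. Pictures are saved under pics/ and viewed, at most 10 in all, crops included, and the job is handed in when it is done.

```bash
ls; mkdir -p pics; python3 - <<'E'
from cell import manip
import cv2, numpy as np
print(manip.read_state())
for n in ("scene","top"):
    c=manip.camera(n); np.savez(f"pics/{n}0.npz",**c)
    cv2.imwrite(f"pics/{n}0.png",c["color"][:,:,::-1])
    print(n,c["camera_matrix"].tolist(),c["T"].round(3).tolist())
E
```

```text
pics
{'clock': 0.0, 'joints': array([ 1.10640166e+00,  3.00481805e-01,  1.52158386e+00,  2.06637901e-05,
        1.32068208e+00, -6.65638746e-02]), 'qd': array([-0.00019109,  0.00032658,  0.00023803, -0.00037877, -0.00021366,
       -0.0017062 ]), 'effort': array([ 3.41540792e-03, -5.31806982e+01, -3.52749252e+01,  7.10198446e-02,
        2.43129063e-02, -8.18361264e-05]), 'eef_pos': array([212.94367643, 506.82325159, 204.87927706]), 'eef_rot': array([-3.14044145e+00, -9.68015008e-05,  2.74375668e+00]), 'wrist_force': array([ 0.12862811,  0.14462032, -0.49466331]), 'moment': array([-0.00328251,  0.01480435, -0.00204069]), 'finger_force': 0.0, 'finger_gap': 93.91361225671022}
scene [[412.72533466620496, 0.0, 326.6963820449056], [0.0, 412.72533466620496, 202.35132870593347], [0.0, 0.0, 1.0]] [[0.558, -0.597, 0.577, -90.231], [-0.83, -0.386, 0.403, -423.186], [-0.018, -0.704, -0.71, 830.523], [0.0, 0.0, 0.0, 1.0]]
top [[368.612585873064, 0.0, 319.590581451277], [0.0, 368.612585873064, 202.76068962627386], [0.0, 0.0, 1.0]] [[0.0, -0.998, 0.062, 432.014], [-1.0, 0.001, 0.018, -11.545], [-0.018, -0.062, -0.998, 1051.327], [0.0, 0.0, 0.0, 1.0]]
```

View pics/top0.png

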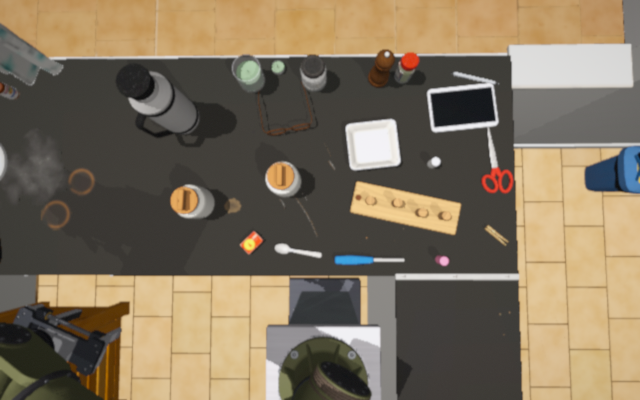

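View pics/scene0.png

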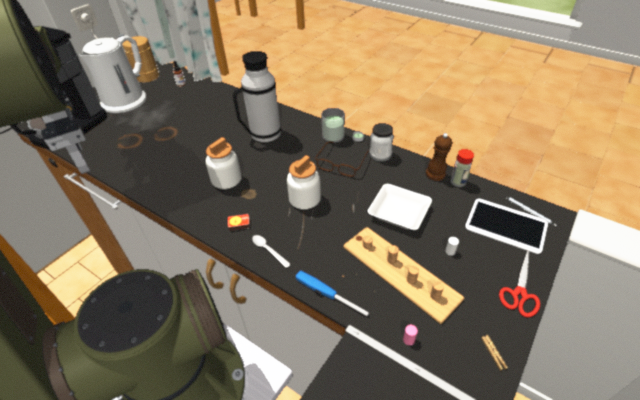

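The top view shows the board at (405,208) with four corks at about (371,200), (398,203), (422,212) and (445,215). The dish is at (373,145), the right lid at (282,177), the left lid at (185,200) and the matchbox at (251,243). The look-alikes are white at (433,162) and pink at (443,260). In the scene view the corks are at about (368,243), (392,256), (412,276) and (436,292). The one at (368,243) looks shortest, so I'll measure it and check a crop.

```bash
cat > h.py <<'E'
import numpy as np, cv2
def pts(c):
    K=c["camera_matrix"];T=c["T"];z=c["range_z"]
    v,u=np.mgrid[:z.shape[0],:z.shape[1]]
    p=np.stack([(u-K[0,2])/K[0,0]*z,(v-K[1,2])/K[1,1]*z,z],-1)
    p=p@T[:3,:3].T+T[:3,3]; p[z==0]=np.nan; return p
E
python3 - <<'E'
from h import *
t=dict(np.load("pics/top0.npz")); s=dict(np.load("pics/scene0.npz"))
P=pts(t);S=pts(s)
def comps(P,lo,hi,box,mn=4):
    m=(P[...,2]>lo)&(P[...,2]<hi)&(P[...,0]>box[0])&(P[...,0]<box[1])&(P[...,1]>box[2])&(P[...,1]<box[3])
    n,l,st,ce=cv2.connectedComponentsWithStats(m.astype(np.uint8))
    for i in range(1,n):
        if st[i,4]>=mn:
            q=P[l==i]; print(ce[i].round(1),st[i,4],'mean',q.mean(0).round(1),'mid',((q.max(0)+q.min(0))/2).round(1),'ext',np.ptp(q,0).round(0),'z95',np.percentile(q[:,2],[50,95]).round(1))
for n,X in(("top",P),("scene",S)):
    print(n,"corks"); comps(X,25,75,(300,520),) if 0 else comps(X,25,75,(300,520,-450,-80))
    print("dish"); comps(X,5,40,(520,720,-300,-60),100)
    print("disc"); comps(X,105,124,(350,600,0,450),20)
    print("bar"); comps(X,130,160,(350,600,0,450),10)
    print("matchbox"); comps(X,8,25,(250,400,100,300),20)
    print("board"); comps(X,6,18,(300,520,-450,-60),200)
a=cv2.resize(s["color"][220:330,335:470,::-1],None,fx=4,fy=4,interpolation=cv2.INTER_CUBIC)
cv2.imwrite("pics/crop1.png",a)
E
```

```text
top corks
[369.5 199.9] 61 mean [ 502.  -130.5   41. ] mid [ 501.9 -131.3   38.3] ext [22. 24. 16.] z95 [41.2 44.1]
[396.5 202. ] 75 mean [ 495.3 -201.7   53.8] mid [ 495.7 -202.9   43.8] ext [22. 21. 36.] z95 [56.6 60.6]
[420.8 211.8] 83 mean [ 468.9 -266.9   52.7] mid [ 468.9 -268.8   43.8] ext [23. 23. 37.] z95 [56.6 60.9]
[444.3 215.1] 92 mean [ 460.  -329.8   52.4] mid [ 460.6 -332.3   43.9] ext [22. 22. 36.] z95 [57.3 61.2]
[442.6 260. ] 80 mean [ 339.2 -325.8   43. ] mid [ 339.1 -327.8   37.4] ext [22. 23. 23.] z95 [45.3 48.3]
dish
[372.1 144.9] 2002 mean [ 660.4 -142.1   15.3] mid [ 654.7 -145.1   20.1] ext [130. 155.  30.] z95 [11.2 30.8]
[376.9 189.8] 482 mean [ 532.5 -154.9   13.3] mid [ 539.1 -181.8   13.1] ext [ 38. 183.  16.] z95 [13.3 16.6]
disc
[280.3 175.8] 420 mean [558.1 104.9 121.1] mid [559.7 105.8 119.4] ext [70. 67.  9.] z95 [121.3 123.4]
[185.3 200.1] 414 mean [496.7 347.  120.9] mid [498.4 350.8 114.5] ext [69. 68. 19.] z95 [121.1 123.5]
bar
[279.2 174.5] 133 mean [558.5 104.8 143.2] mid [559.2 105.9 140.3] ext [52. 14. 18.] z95 [144.3 147.3]
[180.9 199.1] 15
[... 1138 characters left out ...]
7.4 349.6 114.7] ext [69. 67. 19.] z95 [118.6 121.8]
[302.7 171.3] 299 mean [550.2  98.4 117.7] mid [557.6 106.3 114.4] ext [69. 70. 18.] z95 [118.8 121.9]
bar
[216.6 144.2] 120 mean [494.2 350.3 139.1] mid [496.5 352.4 138.1] ext [53. 18. 16.] z95 [140.6 144.3]
[301.1 162.9] 116 mean [554.9 105.1 139.9] mid [557.1 107.3 137.7] ext [54. 16. 15.] z95 [141.3 144.6]
matchbox
[237. 222.] 215 mean [380.4 198.6  16. ] mid [377.9 198.4  15.1] ext [44. 61. 14.] z95 [16.6 19.1]
board
[406.5 278.9] 3053 mean [ 467.9 -254.1   11.3] mid [ 463.6 -232.1   12. ] ext [113. 309.  12.] z95 [11.3 14. ]
[329.4 292.8] 433 mean [ 335.  -126.9   13.7] mid [ 335.2 -143.4   12.1] ext [ 28. 166.  12.] z95 [14.3 17.6]
```

View pics/crop1.png

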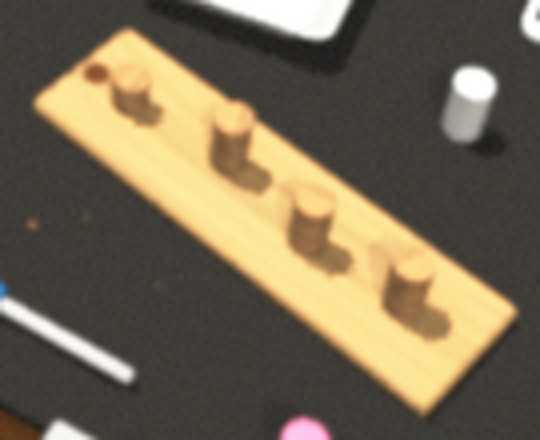

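Candidates, with top pixel and measured top height:

| Candidate | Top pixel | Top z |
|---|---|---|
| Cork | (370,200) | 41 mm |
| Cork | (397,202) | 56 mm |
| Cork | (421,212) | 56 mm |
| Cork | (444,215) | 57 mm |
| Pink look-alike | (443,260) | about 44 mm |
| White look-alike | (433,162) | not measured |

The short cork must top out at 12+28 = 40 mm. Only the one at (370,200) fits, and the crop confirms it: the leftmost cork, beside the dark knot. It stands at world (502,-131). I'll move there with the fingers closing across the board.

```bash
python3 -m creep '0 0 0 0 0 0.0547;0 0 0 0 0 0.0547;0 0 0 0 0 0.0547;0 0 0 0 0 0.0547;0 0 0 0 0 0.0547;0 0 0 0 0 0.0547;0 0 0 0 0 0.0547;0 0 0 0 0 0.0547;-0.95 0.68 0 0 0 0;-0.95 0.68 0 0 0 0;-0.95 0.68 0 0 0 0;-0.95 0.68 0 0 0 0;-0.95 0.68 0 0 0 0;-0.95 0.68 0 0 0 0;-0.95 0.68 0 0 0 0;-0.95 0.68 0 0 0 0;-0.95 0.68 0 0 0 0;-0.95 0.68 0 0 0 0;-0.95 0.68 0 0 0 0;-0.95 0.68 0 0 0 0' 0.4 20
cat >> h.py <<'E'
def go(x,y,z,yaw=None):
    "shift in tool units from the measured pose to a target, and turn still needed"
    from cell import manip
    from scipy.spatial.transform import Rotation as Ro
    s=manip.read_state(); R=Ro.from_euler('xyz',s['eef_rot'])
    d=R.inv().apply(np.array([x,y,z])-s['eef_pos'])/40
    t=0 if yaw is None else (R.inv()*Ro.from_euler('xyz',[np.pi,0,yaw])).as_rotvec()/np.pi
    print('t',s['clock'],'pos',s['eef_pos'].round(1),'rot',s['eef_rot'].round(3),'units',d.round(3),'turn',np.round(t,4),'gap',round(s['finger_gap'],1),'ff',s['finger_force'],'wf',s['wrist_force'].round(1))
E
python3 -c "
from h import *
go(502,-131,80,1.37)"
```

```text
clock: 2.6
eef_pos: [441.8, -6.7, 205.4]
eef_rot: [-3.141, -0.0, 1.369]
wrist_force: [-0.4, 0.1, 0.3]
finger_gap: 56.6
finger_force: 0.0
t 2.6 pos [441.8  -6.7 205.4] rot [-3.141 -0.     1.369] units [-2.744  2.099  3.133] turn [-0.     -0.     -0.0004] gap 56.6 ff 0.0 wf [-0.4  0.1  0.3]
```

```bash
python3 -m creep '-0.91 0.7 0 0 0 0;-0.91 0.7 0 0 0 0;-0.91 0.7 0 0 0 0;0 0 0.78 0 0 0;0 0 0.78 0 0 0;0 0 0.78 0 0 0;0 0 0.78 0 0 0;0 0 0 0 0 0;0 0 0 0 0 0' >/dev/null
python3 - <<'E'
from h import *
from cell import manip
go(502,-131,16,1.37)
c=manip.camera("wrist"); cv2.imwrite("pics/wrist1.png",c["color"][:,:,::-1])
E
```

```text
t 3.725 pos [ 502.4 -129.1   81.8] rot [3.141 0.    1.369] units [-4.900e-02 -1.000e-03  1.644e+00] turn [ 0.0003  0.     -0.0003] gap 56.4 ff 0.0 wf [ 0.1 -0.7  0. ]
```

View pics/wrist1.png

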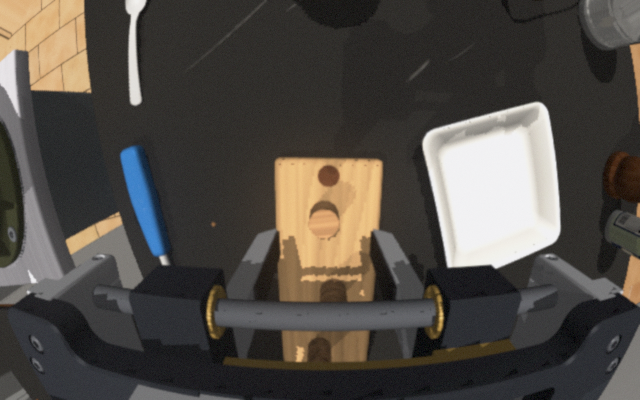

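The wrist view shows the short cork at (324,220), midway between the fingertips at about (270,235) and (385,235). The knot is at (328,175) behind it. Aligned, so I descend and grip.

```bash
python3 -m creep '-0.05 0 0.55 0 0 0;0 0 0.55 0 0 0;0 0 0.54 0 0 0;0 0 0 0 0 0;0 0 0 0 0 0' 
python3 -m creep '0 0 0 0 0 0;0 0 0 0 0 0;0 0 0 0 0 0;0 0 0 0 0 0;0 0 0 0 0 0;0 0 0 0 0 0' 1 15
python3 -m creep '0 0 -0.5 0 0 0;0 0 -0.8 0 0 0;0 0 -0.8 0 0 0;0 0 0 0 0 0;0 0 0 0 0 0'
python3 -c "
from h import *
go(654,-142,70,1.37)"
```

```text
clock: 4.4
eef_pos: [502.2, -131.1, 16.5]
eef_rot: [3.14, 0.0, 1.369]
wrist_force: [0.1, -0.2, -0.4]
finger_gap: 56.6
finger_force: 0.0
clock: 5.15
eef_pos: [501.5, -130.9, 15.2]
eef_rot: [3.142, -0.0, 1.369]
wrist_force: [-0.9, -0.4, 3.4]
finger_gap: 23.9
finger_force: 15.0
clock: 5.78
eef_pos: [501.1, -130.8, 98.2]
eef_rot: [-3.141, -0.0, 1.369]
wrist_force: [-0.2, -0.0, -0.4]
finger_gap: 23.7
finger_force: 15.0
t 5.775 pos [ 501.1 -130.8   98.2] rot [-3.141 -0.     1.369] units [0.491 3.802 0.702] turn [-0.0003 -0.     -0.0003] gap 23.7 ff 14.99994769692421 wf [-0.2 -0.  -0.4]
```

```bash
python3 -m creep '0.1 0.76 0 0 0 0;0.1 0.76 0 0 0 0;0.1 0.76 0 0 0 0;0.1 0.76 0 0 0 0;0.1 0.76 0 0 0 0;0 0 0 0 0 0;0 0 0.7 0 0 0;0 0 0.6 0 0 0;0 0 0.5 0 0 0;0 0 0.29 0 0 0;0 0 0 0 0 0;0 0 0 0 0 0'
python3 -m creep '0 0 0 0 0 0;0 0 0 0 0 0;0 0 0 0 0 0' 0.63
python3 -m creep '0 0 -0.3 0 0 0;0 0 -0.6 0 0 0;0 0 -0.8 0 0 0;0 0 -0.8 0 0 0;0 0 -0.9 0 0 0;0 0 -0.9 0 0 0;0 0 0 0 0 0;0 0 0 0 0 0'
python3 - <<'E'
from h import *
from cell import manip
go(558.5,106,230,1.57)
for n in("top","scene"):
    c=manip.camera(n); P=pts(c); np.savez(f"pics/{n}1.npz",**c)
    m=(P[...,2]>133)&(P[...,2]<160)&(abs(P[...,0]-558)<60)&(abs(P[...,1]-106)<50)
    q=P[m]; r=cv2.minAreaRect(q[:,:2].astype(np.float32)); print(n,"bar",r,q.mean(0).round(1))
    w=np.linalg.svd(q[:,:2]-q[:,:2].mean(0))[2][0]; print("angle",np.arctan2(w[1],w[0]))
    m=(P[...,2]>20)&(P[...,2]<60)&(abs(P[...,0]-654)<38)&(abs(P[...,1]+142)<38)
    print("cork",m.sum(),P[m].mean(0).round(1))
s=c["color"][170:250,340:460,::-1]
cv2.imwrite("pics/crop2.png",cv2.resize(s,None,fx=5,fy=5,interpolation=cv2.INTER_CUBIC))
E
```

```text
clock: 7.28
eef_pos: [654.8, -141.9, 16.4]
eef_rot: [3.14, 0.0, 1.369]
wrist_force: [-0.3, -0.0, -0.5]
finger_gap: 23.6
finger_force: 15.0
clock: 7.65
eef_pos: [654.5, -141.8, 15.7]
eef_rot: [3.141, 0.0, 1.369]
wrist_force: [-0.2, -0.6, -0.6]
finger_gap: 34.4
finger_force: 0.0
clock: 8.65
eef_pos: [654.1, -141.7, 187.1]
eef_rot: [-3.141, -0.0, 1.369]
wrist_force: [0.6, 0.5, 0.1]
finger_gap: 34.5
finger_force: 0.0
t 8.65 pos [ 654.1 -141.7  187.1] rot [-3.141 -0.     1.369] units [ 5.587 -3.583 -1.07 ] turn [-0.0002 -0.     -0.064 ] gap 34.5 ff 0.0 wf [0.6 0.5 0.1]
top bar ((558.9551391601562, 105.75861358642578), (14.294273376464844, 51.544044494628906), 88.68809509277344) [559.  104.9 144.1]
angle 3.094510431864499
cork 0 [nan nan nan]
scene bar ((557.8392333984375, 106.3826675415039), (49.487831115722656, 14.811211585998535), 1.644551396369934) [555.6 105.3 141.2]
angle 3.109103307764861
cork 73 [ 651.3 -143.7   30.5]<stdin>:10: RuntimeWarning: Mean of empty slice.
  ret = um.true_divide(
```

View pics/crop2.png

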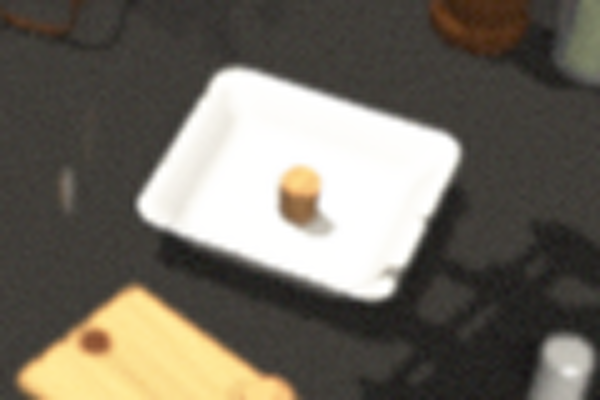

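The crop shows the short cork standing in the dish at crop (300,195), inside the floor with no fingers on it. Step 1 is done. Next I turn to yaw π, which leaves the last joint range for both turning directions, and go over the right lid bar at (558.5,106).

```bash
python3 -m creep '0 0 0 0 0 -0.0564;0 0 0 0 0 -0.0564;0 0 0 0 0 -0.0564;0 0 0 0 0 -0.0564;0 0 0 0 0 -0.0564;0 0 0 0 0 -0.0564;0 0 0 0 0 -0.0564;0 0 0 0 0 -0.0564;0 0 0 0 0 -0.0564;0 0 0 0 0 -0.0564;0.3 -0.77 0 0 0 0;0.3 -0.77 0 0 0 0;0.3 -0.77 0 0 0 0;0.3 -0.77 0 0 0 0;0.3 -0.77 0 0 0 0;0.3 -0.77 0 0 0 0;0.3 -0.77 0 0 0 0;0.3 -0.77 0 0 0 0;0 0 0 0 0 0;0 0 0 0 0 0' 0.4
python3 - <<'E'
from h import *
from cell import manip
go(558.5,106,123,3.1416); print(manip.read_state()["joints"].round(3))
c=manip.camera("wrist"); cv2.imwrite("pics/wrist2.png",c["color"][:,:,::-1])
E
```

```text
clock: 11.25
eef_pos: [558.3, -387.5, 186.8]
eef_rot: [3.141, -0.001, 3.141]
wrist_force: [-0.4, 1.0, 0.4]
finger_gap: 56.6
finger_force: 0.0
t 11.25 pos [ 558.3 -387.5  186.8] rot [ 3.141e+00 -1.000e-03  3.141e+00] units [1.0000e-03 1.2336e+01 1.6040e+00] turn [ 0.0003 -0.0003 -0.0002] gap 56.6 ff 0.0 wf [-0.4  1.   0.4]
[-0.661  0.611  1.118  0.     1.413 -2.231]
```

View pics/wrist2.png

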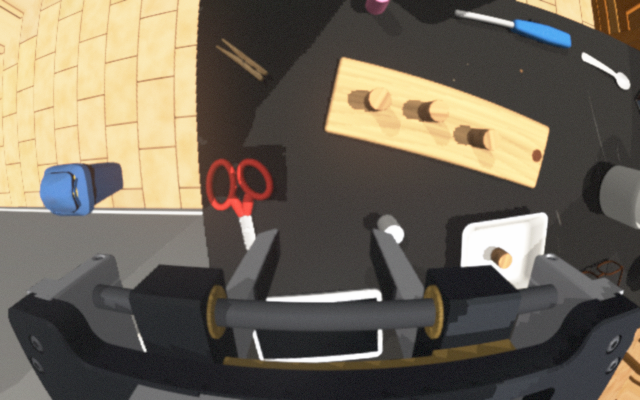

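I had the y sign wrong: at yaw π tool y is +y world. The arm is over the tablet at z 187 and nothing was touched; corks, dish (505,245) and the cork in it are undisturbed. I now move 12.34 units along +y.

```bash
python3 -m creep '0 0.77 0 0 0 0;0 0.77 0 0 0 0;0 0.77 0 0 0 0;0 0.77 0 0 0 0;0 0.77 0 0 0 0;0 0.77 0 0 0 0;0 0.77 0 0 0 0;0 0.77 0 0 0 0;0 0.77 0 0 0 0;0 0.77 0 0 0 0;0 0.77 0 0 0 0;0 0.77 0 0 0 0;0 0.77 0 0 0 0;0 0.77 0 0 0 0;0 0.77 0 0 0 0;0 0.77 0 0 0 0;0 0 0 0 0 0;0 0 0 0 0 0'
python3 - <<'E'
from h import *
from cell import manip
go(558.5,106,123,3.1416); print(manip.read_state()["joints"].round(3))
c=manip.camera("wrist"); cv2.imwrite("pics/wrist3.png",c["color"][:,:,::-1])
E
```

```text
clock: 13.55
eef_pos: [558.4, 104.8, 187.4]
eef_rot: [-3.141, -0.0, -3.142]
wrist_force: [0.3, -0.2, 0.4]
finger_gap: 56.5
finger_force: 0.0
t 13.55 pos [558.4 104.8 187.4] rot [-3.141 -0.    -3.142] units [-0.003  0.031  1.611] turn [-0. -0.  0.] gap 56.5 ff 0.0 wf [ 0.3 -0.2  0.4]
[ 0.121  0.355  1.491 -0.     1.296 -1.45 ]
```

View pics/wrist3.png

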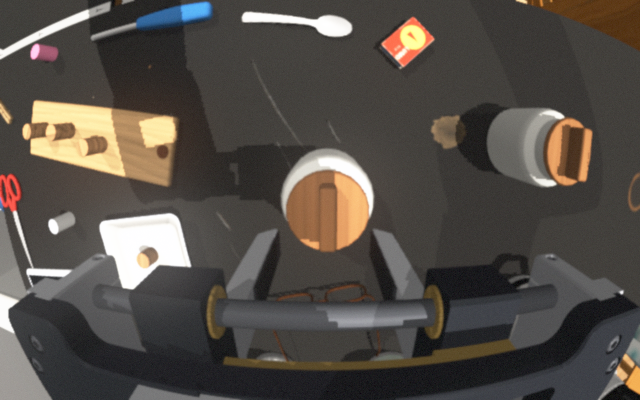

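The wrist view shows the right lid with its bar at (328,217), midway between the fingers and parallel to the pads. The left canister is at (570,150) and the matchbox at (406,43), both undisturbed. Descend and grip at 25 N.

```bash
python3 -m creep '0 0.03 0.4 0 0 0;0 0 0.5 0 0 0;0 0 0.5 0 0 0;0 0 0.2 0 0 0;0 0 0 0 0 0;0 0 0 0 0 0'
python3 -m creep '0 0 0 0 0 0;0 0 0 0 0 0;0 0 0 0 0 0;0 0 0 0 0 0;0 0 0 0 0 0;0 0 0 0 0 0' 1 25
python3 -c "
from cell import manip;print(manip.read_state()['moment'])"
python3 -m creep '0 0 0 0 0 0.01;0 0 0 0 0 0.01;0 0 0 0 0 0'
python3 -c "
from cell import manip;print(manip.read_state()['moment'])"
```

```text
clock: 14.35
eef_pos: [558.9, 105.8, 124.1]
eef_rot: [3.141, 0.001, 3.141]
wrist_force: [0.2, -0.5, 0.4]
finger_gap: 56.5
finger_force: 0.0
clock: 15.1
eef_pos: [558.6, 106.0, 123.5]
eef_rot: [3.142, 0.0, 3.141]
wrist_force: [-0.3, 0.6, 1.0]
finger_gap: 13.6
finger_force: 25.0
[ 0.12309819 -0.04036664 -0.05922439]
clock: 15.48
eef_pos: [558.6, 105.9, 123.5]
eef_rot: [-3.142, 0.0, 3.077]
wrist_force: [0.9, 0.5, 1.3]
finger_gap: 13.9
finger_force: 25.0
[ 0.00142101  0.00065353 -0.04754225]
```

Grip is good and it turned 0.063 rad clockwise with no resistance. I continue in small steps past 0.1 rad.

```bash
for i in 1 2 3; do python3 -m creep '0 0 0 0 0 0.008;0 0 0 0 0 0' | grep -E 'rot|wrist'; python3 -c "
from cell import manip;print(manip.read_state()['moment'].round(3))"; done
```

```text
eef_rot: [-3.142, 0.0, 3.052]
wrist_force: [0.3, 0.7, 1.8]
[ 0.015 -0.042 -0.019]
eef_rot: [3.142, -0.0, 3.027]
wrist_force: [0.1, -0.1, 0.8]
[-0.009 -0.014 -0.004]
eef_rot: [3.142, 0.0, 3.002]
wrist_force: [0.5, -0.1, 1.3]
[ 0.002 -0.025 -0.027]
```

```bash
for i in 1 2 3; do python3 -m creep '0 0 0 0 0 0.01;0 0 0 0 0 0.005;0 0 0 0 0 0' | grep -E 'rot|gap'; python3 -c "
from cell import manip;print(manip.read_state()['moment'].round(3))"; done
python3 - <<'E'
from h import *
from cell import manip
c=manip.camera("wrist"); cv2.imwrite("pics/wrist4.png",c["color"][100:300,180:480,::-1].repeat(2,0).repeat(2,1))
E
```

```text
eef_rot: [3.142, 0.0, 2.955]
finger_gap: 13.9
[ 0.053 -0.054 -0.007]
eef_rot: [3.142, 0.0, 2.908]
finger_gap: 13.6
[ 0.037 -0.011  0.041]
eef_rot: [3.142, 0.0, 2.861]
finger_gap: 13.6
[ 0.008  0.025 -0.009]
```

View pics/wrist4.png

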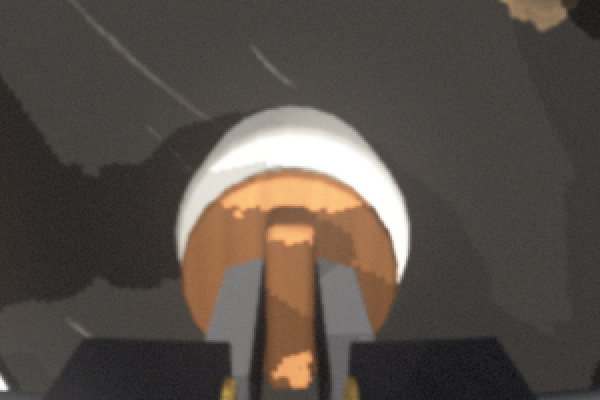

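The crop shows the bar at (290,310) still parallel to the fingers after 0.28 rad with about zero moment. The lid is turning, so it loosens clockwise. I continue to 1.15 rad.

```bash
python3 -m creep '0 0 0 0 0 0.02;0 0 0 0 0 0.02;0 0 0 0 0 0.02;0 0 0 0 0 0.02;0 0 0 0 0 0.02;0 0 0 0 0 0.02;0 0 0 0 0 0.02;0 0 0 0 0 0;0 0 0 0 0 0'; python3 -m creep '0 0 0 0 0 0.02;0 0 0 0 0 0.02;0 0 0 0 0 0.02;0 0 0 0 0 0.02;0 0 0 0 0 0.02;0 0 0 0 0 0.02;0 0 0 0 0 0.018;0 0 0 0 0 0;0 0 0 0 0 0'
python3 -c "
from cell import manip;print(manip.read_state()['moment'].round(3))"
python3 -m creep '0 0 -0.05 0 0 0;0 0 -0.05 0 0 0;0 0 0 0 0 0'
```

```text
clock: 18.52
eef_pos: [558.6, 105.9, 123.5]
eef_rot: [3.142, -0.0, 2.423]
wrist_force: [0.5, -0.7, 2.3]
finger_gap: 13.9
finger_force: 25.0
clock: 19.65
eef_pos: [558.6, 105.9, 123.5]
eef_rot: [3.142, -0.0, 1.99]
wrist_force: [-0.6, 0.2, 1.7]
finger_gap: 13.8
finger_force: 25.0
[-0.058  0.006 -0.04 ]
clock: 20.02
eef_pos: [558.6, 105.9, 127.5]
eef_rot: [3.142, 0.0, 1.988]
wrist_force: [0.4, -0.5, -1.6]
finger_gap: 13.8
finger_force: 25.0
```

```bash
python3 -m creep '0 0 -0.1 0 0 0;0 0 -0.2 0 0 0;0 0 -0.2 0 0 0;0 0 -0.25 0 0 0;0 0 -0.25 0 0 0;0 0 -0.25 0 0 0;0 0 -0.25 0 0 0;0 0 -0.2 0 0 0;0 0 -0.15 0 0 0;0 0 -0.05 0 0 0;0 0 0 0 0 0;0 0 0 0 0 0;0 0 0 0 0 0;0 0 0 0 0 0'
python3 - <<'E'
from h import *
from cell import manip
c=manip.camera("scene"); cv2.imwrite("pics/end.png",c["color"][:,:,::-1])
P=pts(c); t0=pts(dict(np.load("pics/scene0.npz")))
for nm,b in(("matchbox",(300,450,100,300,8,25)),("cork1",(475,515,-225,-180,25,75)),("cork2",(449,489,-290,-248,25,75)),("cork3",(440,480,-352,-312,25,75)),("left bar",(450,540,300,400,130,160))):
    f=lambda P:P[(P[...,0]>b[0])&(P[...,0]<b[1])&(P[...,1]>b[2])&(P[...,1]<b[3])&(P[...,2]>b[4])&(P[...,2]<b[5])].mean(0).round(1)
    print(nm,f(t0),f(P))
E
```

```text
clock: 21.78
eef_pos: [558.5, 105.9, 203.3]
eef_rot: [-3.141, -0.0, 1.988]
wrist_force: [0.1, 0.1, 0.0]
finger_gap: 13.6
finger_force: 25.0
matchbox [383.6 197.6  15.9] [383.5 197.9  15.9]
cork1 [ 490.8 -204.2   46.9] [ 490.9 -204.1   46.1]
cork2 [ 464.1 -269.4   47.1] [ 463.9 -269.3   47.2]
cork3 [ 455.1 -332.2   47. ] [ 455.2 -332.1   47.3]
left bar [494.2 350.3 139.1] [494.5 350.2 139.3]
```

View pics/end.png

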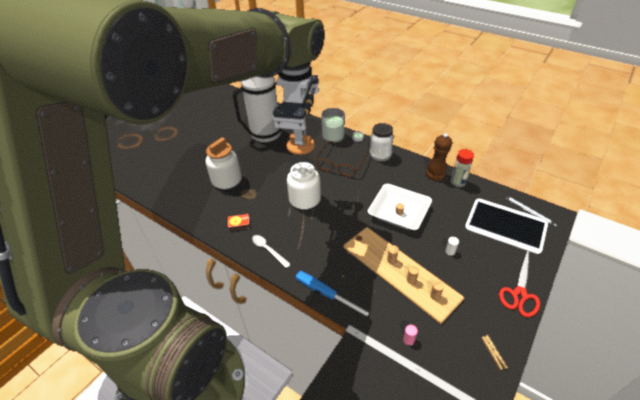

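The picture shows the lid held level at (300,145) above the open right canister at (303,185). The short cork is in the dish at (400,209), and the good corks, matchbox and left lid have not moved.

```bash
python3 -c "
from cell import manip;print(manip.sign_off())"
```

```text
the job is handed in; nothing more can be done
None
```

The job is handed in, though no verdict came back: the short cork is in the dish, and the right-hand lid, which loosened clockwise (so I never had to try counterclockwise), is held level about 80 mm above its rim, with everything else unmoved.

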